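# Dial the run code into the plate spotter and load it

## Robot

A 6-joint arm with a two-finger parallel gripper is mounted at the origin on the work surface. World frame = base frame: x ahead of the robot, y to its left, z up, the work surface at z = 0. Lengths are in m, angles in degrees, forces in N, time in s.
With the tool pointing down it reaches from about 0.425 to 0.95 m from the base axis. Payload 14.7 kg.
Tool frame: the origin (TCP) lies midway between the tips of the shut fingers; the grasp point (between the pads) lies 19 mm behind it; z points along the fingers, y is the line along which they close (so a half turn about z gives the same grasp; the last joint's range is limited). The gripper opens to 85 mm and grips with 20 to 120 N. Pads are 22 mm wide; open, the fingers measure 114 mm over their backs; the gripper's body (76 mm by 85 mm) begins 54 mm behind the grasp point. The pads swing forward as they close: fully open they stand 13 mm farther back than shut.
Start: joints at [-71.368, 27.513, 91.461, -0, 61.026, -2.67], TCP at [0.236, -0.606, 0.231] pointing down, gripper open.
Joint ranges: [-157.49, 157.49], [-46.99, 117.5], [13.45, 153.17], [-89.5, 269.5], [5.16, 153.95], [-167.48, 167.48]. Speed limits (degrees/s): [108.29, 108.29, 136.94, 172.46, 172.46, 172.46].

## Interface

Orientations are given as a 3x3 rotation matrix whose columns are the frame's x, y, z axes.
In Python, from station import * gives the robot as it stands.
- The arm moves only by the tool send_rows, never from a script. Its argument "deltas" is a list of rows, each a list of 6 numbers: the shift along the tool's x, y, z in mm, then the turn, a rotation vector about the tool's x, y, z in degrees. A call has 1 to 12 rows; each row shifts and turns the commanded pose from where the row before left it, along the tool's axes as they then stand; what a row does not reach is not made up. A row lasts 1/8 s, in which the tool goes at most 62.5 mm and 10.7 degrees, less where a joint would pass 70% of its speed; a pose out of reach is approached as far as the arm can. A call is refused whole if a number of a shift passes 62.5 or a number of a turn 10.7, either way. A call with a gripper value outside its range is refused whole. "fingers" is the opening, from -1 (shut) to 1 (fully open), so that 0 is half open, set as the call begins (left out, the last holds). The fingers move at their own pace and stop on an object; "grip_force" is the grip in N (left out, the last holds). Time passes only in rows, so rows that do not move let the fingers close. It gives the time, the measured TCP pose, the force, the opening and the grip force at its end, in the units of the state.
- get_state(): the state, without advancing time (a new reading comes with each control period).
- grab_frame(name): name is "side" or "top"; returns the picture (480x640x3 uint8, red, green, blue); there is no depth.
- get_calibration(name): a dict with "K" (3x3 intrinsics, pixels), "pose" (4x4, takes a point from camera to world coordinates). Camera axes: x right, y down, z forward; pixel columns grow to the right and rows downward; lengths in m; the calibration is good to about 2 mm. A picture is of the moment at which its call begins. get_calibration takes no time and is no camera call.
- close_job(): hands the job in; it is judged then, once.
The state is a dict: "clock": time; "joints": joint angles; "joint_velocities": joint speeds; "tau": joint torques, N m; "ee_pos": TCP position; "tcp_rot": TCP orientation; "contact_force": force on the tool from outside, world axes, zero at the start; "ft_torque": the same for the moment, N m; "opening": finger opening in m; "gripper_force": force on a finger pad.
Only numpy, scipy, OpenCV 4.12 (cv2) and the standard library are available. Lean on these libraries where they do the work, as an engineer would, in place of code of your own. Each camera call takes 0.05 s, during which the arm holds its last target. There are 200 camera calls.

## Task

On the white plate spotter, set the three thumbwheels to the run code 4-7-2 (reading from the robot's left to right), rolling each wheel with a gentle fingertip pressure, never leaning hard on it, until it clicks home on its digit. When all three show the code, press the large round load key fully down and let it come up again. Leave the wheels on the code and everything else as it was.

Things in the scene. Friction and masses are not known exactly. Their poses are not given: they have to be found in the camera images.
- spotter: Low white laboratory plate spotter on a blue base, fixed. Origin on the table, 30 mm beyond the middle wheel; z up, x away from the robot, y left. Flat deck 70 mm up, x -110 to 130, y -180 to 220 mm. On it: three thumbwheels at x -30, load key to the right, blue column 190 mm tall (x 0 to 90, y 150 to 210).
- bank: The thumbwheel bank: thin grey panel 84 x 150 x 1.5 mm on the deck that carries the three wheels. Origin at deck height (70 mm) under the middle wheel, axes as the spotter's. Neither it nor its wheels may be pressed with more than 12 N.
- slot_a (a point): Point on the deck straight below the top of the left wheel, mid-width (wheels 45 mm apart along y). Axes as the spotter's. The wheel's top stands 12 to 26 mm above it: wheels are seated unevenly, not measured, to be felt or seen. Pressed from above, the sprung wheel sinks straight down: starts at about 2 N, then 4 N per mm, solid after 5 mm.
- wheel_a (a joint): The left thumbwheel: black disc on edge, 68 mm across, 26 wide, smooth rim; axle along y. Value = digit x 0.6283 rad; one digit = 21.4 mm of rim. Click stops: about 3 N along the rim to leave one; let go, it snaps to the nearest digit. A closed fingertip on top, pressing about 6 to 9 N and slid along x, rolls it by friction; lighter may slip, over 12 N harms the axle.
- slot_b (a point): Point on the deck straight below the top of the middle wheel, mid-width (wheels 45 mm apart along y). Axes as the spotter's. The wheel's top stands 12 to 26 mm above it: wheels are seated unevenly, not measured, to be felt or seen. Pressed from above, the sprung wheel sinks straight down: starts at about 2 N, then 4 N per mm, solid after 5 mm.
- wheel_b (a joint): The middle thumbwheel: black disc on edge, 68 mm across, 26 wide, smooth rim; axle along y. Value = digit x 0.6283 rad; one digit = 21.4 mm of rim. Marks on the rims: a bar across the rim counts five, each dot one (7 = bar and two dots, 0 = bare), thin grey lines between digits; the one facing up counts, between two dark ticks on the deck. Click stops as left wheel.
- slot_c (a point): Point on the deck straight below the top of the right wheel, mid-width (wheels 45 mm apart along y). Axes as the spotter's. The wheel's top stands 12 to 26 mm above it: wheels are seated unevenly, not measured, to be felt or seen. Pressed from above, the sprung wheel sinks straight down: starts at about 2 N, then 4 N per mm, solid after 5 mm.
- wheel_c (a joint): The right thumbwheel: black disc on edge, 68 mm across, 26 wide, smooth rim; axle along y. Value = digit x 0.6283 rad; one digit = 21.4 mm of rim. Rolling the top of any wheel's rim to the spotter's +x raises its digit, to -x lowers it. End stops just past 0 and 9. A wheel may start between two digits. Click stops as left wheel.
- load_key (a joint): Travel of the large load key: 0 up, 0.006 m fully down; a spring (5 N at full travel) lifts it again.
- load_key_top (a point): Centre of the top of the large load key, a round grey button 32 mm across in a black housing, right of the wheels at (-30, -120) mm on the deck; pressed straight down.
- small_key (a joint): Travel of the small round grey key, 16 mm across, at (85, -45) mm on the deck; not to be used (0 = up).
- dial (a joint): Angle of the black dial, 34 mm across, at (70, -120) mm on the deck; not to be used.
- vial_1: Loose amber glass vial, 22 mm across, 42 mm high, standing on the deck left of the wheels, nearer the robot. Origin: centre of its underside.
- vial_2: Loose amber vial like vial_1, on the deck left of the wheels, farther from the robot. Origin: centre of its underside.
- beaker: Glass beaker, 64 mm across, 75 mm high, on the table. Origin: centre of its underside.
- jar: Jar with a lid, 68 mm across, 100 mm high, on the table. Origin: centre of its underside.
- plate_box: Open white plastic box 120 x 120 x 35 mm on the table. Origin: centre of its underside.
- spatula: Steel spatula 180 mm long lying on the table to the right. Origin near its middle.
- plate_stack: Stack of coated plates 100 x 100 x 18 mm on the table. Origin: centre of its underside.

How it is judged (in metres and radians):
On the way, in this order (a step that is already met when the one before it is completed fails the run):
1. all three wheels rest on 4, 7 and 2 with the fingers off the spotter (value of joint wheel_a between 2.3933 and 2.6333 rad and value of joint wheel_b between 4.2782 and 4.5182 rad and value of joint wheel_c between 1.1366 and 1.3766 rad and velocity of joint wheel_a between -0.2 and 0.2 rad/s and velocity of joint wheel_b between -0.2 and 0.2 rad/s and velocity of joint wheel_c between -0.2 and 0.2 rad/s and contact force between the fingers and spotter below 0.5 N), for 0.2 s.
2. the load key is pressed fully down (value of joint load_key above 0.0045 m), for 0.05 s.
At the end, for the whole second after the job is handed in: The left, middle and right wheels rest within 0.12 rad of digits 4, 7 and 2, the load key is up again after being pressed, and the fingers are off the spotter (all of step 1 and value of joint load_key below 0.0015 m); the robot touches nothing.
It fails at once if the fingers or the arm bear on the thumbwheels or their panel with more than 12 N (contact force between any of the fingers, the arm and bank above 12 N).
It fails at once if the load key is pressed before the wheels show the code (value of joint load_key above 0.003 m and not (value of joint wheel_a between 2.3933 and 2.6333 rad and value of joint wheel_b between 4.2782 and 4.5182 rad and value of joint wheel_c between 1.1366 and 1.3766 rad)).
It fails at once if the small key is pressed or the dial turned (value of joint small_key above 0.002 m or value of joint dial above 0.25 rad).
It fails at once if a bystander is moved more than 20 mm (distance of any of vial_1, vial_2, beaker, jar, plate_box, spatula, plate_stack from where it was at the start of the episode above 0.02 m).
It fails at once if a vial, the beaker or the jar is tipped over (angle between any of vial_1, vial_2, beaker, jar's own z axis and vertical above 0.5 rad).
It also fails if it takes over 67 s, if anything falls off the work surface, if the arm or the gripper's body presses on something with over 40 N, if the wrist force passes 120 N, or if a joint passes its speed limit or range.

## Working session

There is one attempt and no reset: what is moved stays moved. The work goes in short steps, Python scripts to look and compute and a tool call to move; the robot and the scene stay as the last step left them, time stands still between calls to the robot, and variables do not carry over. Pictures are saved under pics/ and viewed, at most 10 in all, crops included, and the job is handed in when it is done.

Besides the shell and the picture viewer there is one more tool, called after "Emit:" as name([rows], argument=value, ...), one row to a line, values as JSON. send_rows: Moves the arm, as the interface text tells. Its arguments: {"type":"object","properties":{"deltas":{"type":"array","items":{"type":"array","items":{"type":"number"}}},"fingers":{"type":"number"},"grip_force":{"type":"number"}},"required":["deltas"]}

```bash
mkdir -p pics; python3 - <<'E'
from station import *
import cv2,numpy as np
for n in("side","top"):
    f=grab_frame(n);cv2.imwrite(f"pics/{n}0.png",f[:,:,::-1]);c=get_calibration(n);print(n,np.round(c["K"],1).tolist(),np.round(c["pose"],3).tolist())
s=get_state();print(s)
E
```

```text
side [[460.1, 0.0, 317.1], [0.0, 460.1, 242.1], [0.0, 0.0, 1.0]] [[-0.68, -0.543, 0.494, -0.043], [-0.733, 0.492, -0.469, 0.521], [0.011, -0.681, -0.732, 0.876], [0.0, 0.0, 0.0, 1.0]]
top [[449.9, 0.0, 317.3], [0.0, 449.9, 239.1], [0.0, 0.0, 1.0]] [[-0.009, -0.992, 0.124, 0.367], [-1.0, 0.012, 0.026, -0.01], [-0.027, -0.123, -0.992, 1.239], [0.0, 0.0, 0.0, 1.0]]
{'clock': 0.1, 'joints': array([-7.13668772e+01,  2.75458373e+01,  9.14903181e+01, -1.60014440e-04,
        6.10258047e+01, -2.66825973e+00]), 'joint_velocities': array([-0.01729795, -0.02182804, -0.18378759, -0.0049071 ,  0.0757141 ,
       -0.01703355]), 'tau': array([ 3.77494807e-04, -9.52258015e+01, -4.31037676e+01,  9.82298957e-06,
        5.52232828e-03, -5.22600953e-05]), 'ee_pos': array([ 0.23604725, -0.60523047,  0.23074022]), 'tcp_rot': array([[ 9.31681979e-01,  3.63274785e-01, -3.47832723e-04],
       [ 3.63274948e-01, -9.31681417e-01,  1.02394401e-03],
       [ 4.79037567e-05, -1.08034910e-03, -9.99999415e-01]]), 'contact_force': array([ 0.86985745, -0.37461293,  0.06155573]), 'ft_torque': array([0.01743231, 0.00473673, 0.01346416]), 'gripper_force': 0.0, 'opening': 0.08557528756883953}
```

View pics/side0.png

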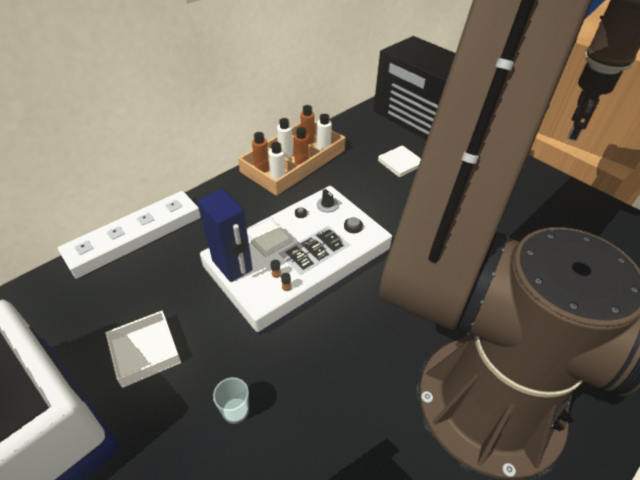

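View pics/top0.png

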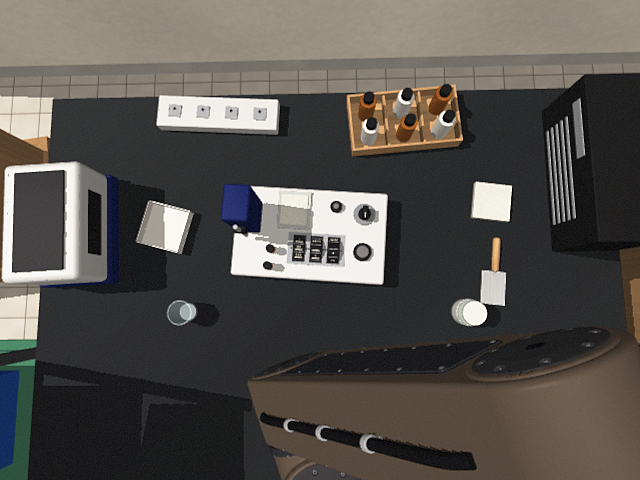

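The side picture shows the spotter at about (295,255), with its wheels at (300,255), (315,247) and (330,240). In the top picture the wheels are at about (299,248), (316,248) and (334,249), and the load key is at (362,252). I'll enlarge both views.

```bash
python3 - <<'E'
import cv2,numpy as np
t=cv2.imread("pics/top0.png");s=cv2.imread("pics/side0.png")
r=lambda i,k:cv2.resize(i,None,fx=k,fy=k,interpolation=cv2.INTER_CUBIC)
a=r(t[230:266,284:350],12);cv2.imwrite("pics/c1.png",a)   #792x432
b=r(s[222:276,280:352],11);cv2.imwrite("pics/c2.png",b) #792x594
E
```

```text
(no output)
```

View pics/c1.png

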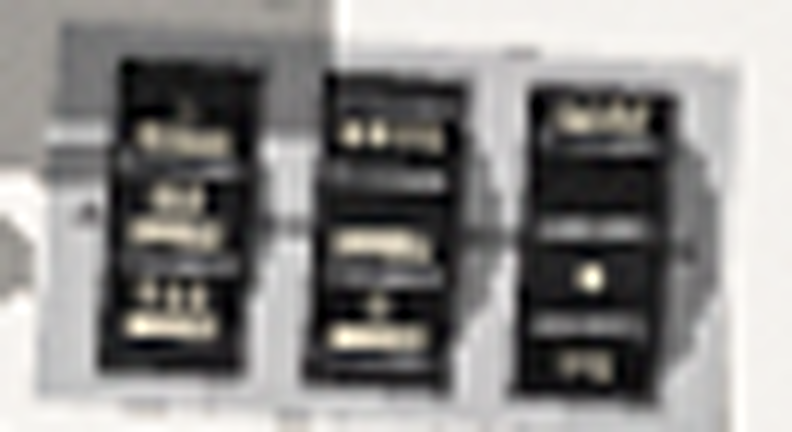

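View pics/c2.png

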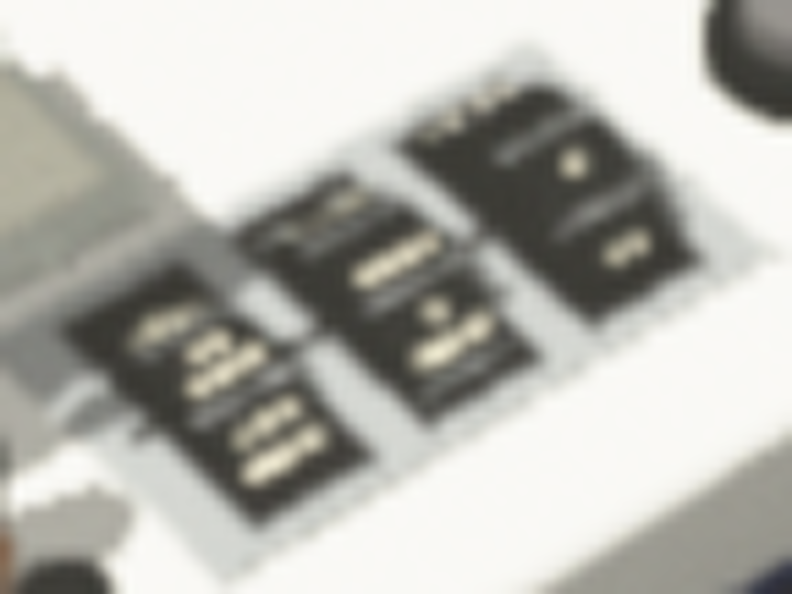

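In the crops the wheels read 7 for a (bar and two dots at top-crop (178,215)) and 5 for b (bar at (380,242)). Wheel c is between 0 and 1, with the dot at (590,277) and a line at (590,228). The deck ticks are at (90,213) and (690,250). Next I'll triangulate.

```bash
cat > h.py <<'E'
from station import *
import cv2,numpy as np
C={n:get_calibration(n) for n in("side","top")}
def ray(n,p):
    c=C[n];P=np.array(c["pose"]);d=P[:3,:3]@np.linalg.inv(c["K"])@[p[0],p[1],1];return P[:3,3],d/np.linalg.norm(d)
def tri(ps,pt):
    A=np.zeros((3,3));b=np.zeros(3)
    for n,p in(("side",ps),("top",pt)):
        o,d=ray(n,p);M=np.eye(3)-np.outer(d,d);A+=M;b+=M@o
    return np.linalg.solve(A,b)
def atz(n,p,z):
    o,d=ray(n,p);return o+d*(z-o[2])/d[2]
def proj(n,X):
    c=C[n];P=np.linalg.inv(c["pose"]);q=np.array(c["K"])@(P[:3,:3]@X+P[:3,3]);return q[:2]/q[2]
E
python3 - <<'E'
from h import *
np.set_printoptions(precision=4,suppress=True)
T=lambda x,y:(284+(x+.5)/12-.5,230+(y+.5)/12-.5)
S=lambda x,y:(280+(x+.5)/11-.5,222+(y+.5)/11-.5)
for k,s,t in(("a bar7",(228,370),(178,235)),("a bar8",(283,455),(170,325)),("b bar5",(398,262),(380,242)),("b bar6",(452,342),(378,337)),("c dot1",(573,163),(590,277)),("tickL",(145,432),(90,213))):print(k,tri(S(*s),T(*t)))
print("key",tri((353,225),(362,252)))
for p in((90,213),(690,250),(60,25),(740,65),(725,435),(40,395)):print(p,atz("top",T(*p),.0715))
for p in((187,58),(397,70),(605,90),(170,372),(378,385),(585,400)):print("end",p,atz("top",T(*p),.0715))
E
```

```text
a bar7 [0.4857 0.07   0.0844]
a bar8 [0.4668 0.0721 0.0754]
b bar5 [0.4827 0.0258 0.0879]
b bar6 [0.4635 0.0271 0.0793]
c dot1 [ 0.4747 -0.0186  0.093 ]
tickL [0.4912 0.0893 0.0752]
key [ 0.4768 -0.0944  0.0784]
(90, 213) [0.4916 0.0896 0.0715]
(690, 250) [ 0.482  -0.0408  0.0715]
(60, 25) [0.533  0.0961 0.0715]
(740, 65) [ 0.5223 -0.0523  0.0715]
(725, 435) [ 0.4417 -0.0478  0.0715]
(40, 395) [0.452  0.1006 0.0715]
end (187, 58) [0.5254 0.0683 0.0715]
end (397, 70) [0.5222 0.0224 0.0715]
end (605, 90) [ 0.5172 -0.0229  0.0715]
end (170, 372) [0.4567 0.0723 0.0715]
end (378, 385) [0.4534 0.0272 0.0715]
end (585, 400) [ 0.4496 -0.0176  0.0715]
```

Emit:
send_rows([
  [0,0,0,0,0,8.5],
  [0,0,0,0,0,8.5],
  [0,0,0,0,0,8.4],
  [0,0,0,0,0,0],
], fingers=-1, grip_force=60)

```text
clock: 0.6
ee_pos: [0.2361, -0.6054, 0.231]
tcp_rot: [[0.997, -0.071, -0.0], [-0.071, -0.997, 0.001], [-0.0, -0.001, -1.0]]
contact_force: [0.1, 0.4, -0.2]
opening: 0.0118
gripper_force: 0.0
```

Emit:
send_rows([
  [17,-50,0,0,0,0],
  [17,-50,0,0,0,0],
  [17,-50,0,0,0,0],
  [17,-50,0,0,0,0],
  [17,-50,0,0,0,0],
  [17,-50,0,0,0,0],
  [17,-50,0,0,0,0],
  [17,-50,0,0,0,0],
  [17,-50,0,0,0,0],
  [17,-50,0,0,0,0],
  [17,-50,0,0,0,0],
  [18,-50,0,0,0,0],
])

```text
clock: 2.1
ee_pos: [0.484, -0.02, 0.2314]
tcp_rot: [[0.998, -0.067, 0.0], [-0.067, -0.998, -0.0], [0.0, 0.0, -1.0]]
contact_force: [0.7, -0.8, 0.0]
opening: -0.0002
gripper_force: 0.0
```

Emit:
send_rows([
  [0,0,0,0,0,0],
  [0,0,0,0,0,0],
])

```text
clock: 2.35
ee_pos: [0.4832, -0.0217, 0.2311]
tcp_rot: [[0.998, -0.068, -0.001], [-0.068, -0.998, -0.0], [-0.001, 0.0, -1.0]]
contact_force: [-0.4, -0.2, -0.6]
opening: -0.0001
gripper_force: 0.0
```

Emit:
send_rows([
  [-4,0,40,0,0,0],
  [-4,0,40,0,0,0],
  [-4,0,35,0,0,0],
  [-2,0,14,0,0,0],
  [0,0,0,0,0,0],
  [0,0,0,0,0,0],
])

```text
clock: 3.1
ee_pos: [0.4704, -0.0212, 0.1034]
tcp_rot: [[0.997, -0.072, 0.002], [-0.072, -0.997, -0.0], [0.002, 0.0, -1.0]]
contact_force: [0.0, 0.1, 0.6]
opening: 0.0001
gripper_force: 0.0
```

Emit:
send_rows([
  [0,0,1,0,0,0],
  [0,0,1,0,0,0],
  [0,0,1,0,0,0],
  [0,0,0,0,0,0],
])

```text
clock: 3.6
ee_pos: [0.4695, -0.0207, 0.0993]
tcp_rot: [[0.997, -0.071, -0.0], [-0.071, -0.997, -0.0], [-0.0, 0.0, -1.0]]
contact_force: [-0.4, -0.2, 0.6]
opening: 0.0005
gripper_force: 0.0
```

Emit:
send_rows([
  [0,0,1,0,0,0],
  [0,0,0,0,0,0],
])

```text
clock: 3.85
ee_pos: [0.4695, -0.0207, 0.0982]
tcp_rot: [[0.997, -0.071, -0.0], [-0.071, -0.997, 0.0], [-0.0, -0.0, -1.0]]
contact_force: [0.0, 0.6, -0.3]
opening: 0.0002
gripper_force: 0.0
```

Emit:
send_rows([
  [0,0,1,0,0,0],
  [0,0,0,0,0,0],
])

```text
clock: 4.1
ee_pos: [0.4695, -0.0208, 0.0972]
tcp_rot: [[0.997, -0.071, -0.0], [-0.071, -0.997, 0.0], [-0.0, -0.0, -1.0]]
contact_force: [1.4, -0.5, -0.2]
opening: 0.0001
gripper_force: 0.0
```

Emit:
send_rows([
  [0,0,1,0,0,0],
  [0,0,0,0,0,0],
])

```text
clock: 4.35
ee_pos: [0.4695, -0.0207, 0.0962]
tcp_rot: [[0.997, -0.071, -0.0], [-0.071, -0.997, 0.0], [-0.0, 0.0, -1.0]]
contact_force: [-0.1, -0.4, -0.3]
opening: 0.0001
gripper_force: 0.0
```

Emit:
send_rows([
  [0,0,1,0,0,0],
  [0,0,0,0,0,0],
])

```text
clock: 4.6
ee_pos: [0.4695, -0.0207, 0.0952]
tcp_rot: [[0.997, -0.071, -0.0], [-0.071, -0.997, 0.0], [-0.0, -0.0, -1.0]]
contact_force: [-0.1, -0.2, -0.2]
opening: 0.0003
gripper_force: 0.0
```

Emit:
send_rows([
  [0,0,0.7,0,0,0],
  [0,0,0,0,0,0],
])

```text
clock: 4.85
ee_pos: [0.4695, -0.0208, 0.0946]
tcp_rot: [[0.997, -0.071, -0.0], [-0.071, -0.997, 0.0], [-0.0, 0.0, -1.0]]
contact_force: [-1.3, 0.4, 0.2]
opening: 0.0001
gripper_force: 0.0
```

Emit:
send_rows([
  [0,0,1,0,0,0],
  [0,0,0,0,0,0],
])

```text
clock: 5.1
ee_pos: [0.4695, -0.0207, 0.0935]
tcp_rot: [[0.997, -0.071, -0.0], [-0.071, -0.997, 0.0], [-0.0, -0.0, -1.0]]
contact_force: [-0.9, 0.5, 0.1]
opening: -0.0001
gripper_force: 0.0
```

Emit:
send_rows([
  [0,0,0.5,0,0,0],
  [0,0,0,0,0,0],
])

```text
clock: 5.35
ee_pos: [0.4695, -0.0208, 0.0931]
tcp_rot: [[0.997, -0.071, 0.0], [-0.071, -0.997, 0.0], [0.0, -0.0, -1.0]]
contact_force: [-0.4, 0.3, 0.0]
opening: -0.0002
gripper_force: 0.0
```

Emit:
send_rows([
  [0,0,1,0,0,0],
  [0,0,0,0,0,0],
])

```text
clock: 5.6
ee_pos: [0.4695, -0.0208, 0.092]
tcp_rot: [[0.997, -0.071, -0.0], [-0.071, -0.997, 0.0], [-0.0, -0.0, -1.0]]
contact_force: [0.8, 0.9, -0.8]
opening: 0.0002
gripper_force: 0.0
```

Emit:
send_rows([
  [0,0,0.5,0,0,0],
  [0,0,0,0,0,0],
])

```text
clock: 5.85
ee_pos: [0.4695, -0.0208, 0.0916]
tcp_rot: [[0.997, -0.071, -0.0], [-0.071, -0.997, 0.0], [-0.0, -0.0, -1.0]]
contact_force: [-0.5, -1.2, 0.4]
opening: 0.0001
gripper_force: 0.1
```

Emit:
send_rows([
  [0,0,0.6,0,0,0],
  [0,0,0,0,0,0],
])

```text
clock: 6.1
ee_pos: [0.4696, -0.0208, 0.0911]
tcp_rot: [[0.997, -0.071, 0.0], [-0.071, -0.997, -0.0], [0.0, -0.0, -1.0]]
contact_force: [-1.0, 0.5, 2.5]
opening: 0.0
gripper_force: 1.5
```

Emit:
send_rows([
  [0,0,0.6,0,0,0],
  [0,0,0,0,0,0],
])

```text
clock: 6.35
ee_pos: [0.4696, -0.0208, 0.0904]
tcp_rot: [[0.997, -0.071, 0.0], [-0.071, -0.997, -0.0], [0.0, -0.0, -1.0]]
contact_force: [-0.8, -0.3, 6.0]
opening: 0.0001
gripper_force: 2.5
```

Emit:
send_rows([
  [1,0,0,0,0,0],
  [0,0,0,0,0,0],
])

```text
clock: 6.6
ee_pos: [0.4707, -0.0208, 0.0905]
tcp_rot: [[0.997, -0.071, 0.0], [-0.071, -0.997, -0.0], [0.0, 0.0, -1.0]]
contact_force: [-0.0, -0.3, 5.6]
opening: 0.0001
gripper_force: 2.8
```

Emit:
send_rows([
  [1,0,0,0,0,0],
  [0,0,0,0,0,0],
])

```text
clock: 6.85
ee_pos: [0.4719, -0.0209, 0.0906]
tcp_rot: [[0.997, -0.071, 0.001], [-0.071, -0.997, -0.0], [0.001, 0.0, -1.0]]
contact_force: [0.1, 0.2, 5.9]
opening: 0.0001
gripper_force: 3.0
```

Emit:
send_rows([
  [1,0,0.2,0,0,0],
  [2,0,0,0,0,0],
  [1,0,0,0,0,0],
])

```text
clock: 7.22
ee_pos: [0.4763, -0.0213, 0.0905]
tcp_rot: [[0.997, -0.071, 0.001], [-0.071, -0.997, -0.0], [0.001, 0.0, -1.0]]
contact_force: [0.7, 0.6, 7.5]
opening: 0.0003
gripper_force: 3.7
```

Emit:
send_rows([
  [2,0,0,0,0,0],
  [2,0,0,0,0,0],
])

```text
clock: 7.48
ee_pos: [0.4796, -0.0215, 0.0904]
tcp_rot: [[0.997, -0.071, 0.0], [-0.071, -0.997, -0.0], [0.0, 0.0, -1.0]]
contact_force: [-3.0, -1.0, 8.5]
opening: -0.0002
gripper_force: 4.0
```

Emit:
send_rows([
  [2,0,0,0,0,0],
  [2,0,0,0,0,0],
  [2,0,0,0,0,0],
])

```text
clock: 7.85
ee_pos: [0.4856, -0.0219, 0.0904]
tcp_rot: [[0.997, -0.071, 0.0], [-0.071, -0.997, -0.0], [0.0, 0.0, -1.0]]
contact_force: [-2.3, 0.1, 7.4]
opening: -0.0001
gripper_force: 4.1
```

Emit:
send_rows([
  [2,0,0,0,0,0],
  [2,0,0,0,0,0],
  [2,0,0,0,0,0],
])

```text
clock: 8.22
ee_pos: [0.492, -0.0224, 0.0905]
tcp_rot: [[0.997, -0.071, 0.001], [-0.071, -0.997, -0.0], [0.001, 0.0, -1.0]]
contact_force: [0.9, -0.4, 8.4]
opening: 0.0002
gripper_force: 3.7
```

Emit:
send_rows([
  [2,0,0,0,0,0],
  [2,0,0,0,0,0],
  [2,0,0,0,0,0],
])

```text
clock: 8.6
ee_pos: [0.4984, -0.0229, 0.0905]
tcp_rot: [[0.997, -0.071, 0.002], [-0.071, -0.997, -0.0], [0.002, 0.0, -1.0]]
contact_force: [2.1, -0.7, 4.3]
opening: 0.0001
gripper_force: 2.3
```

```bash
python3 - <<'E'
from h import *
f=grab_frame("side")[:,:,::-1]
cv2.imwrite("pics/s1.png",cv2.resize(f[215:285,275:355],None,fx=8,fy=8,interpolation=cv2.INTER_CUBIC))
E
```

```text
(no output)
```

View pics/s1.png

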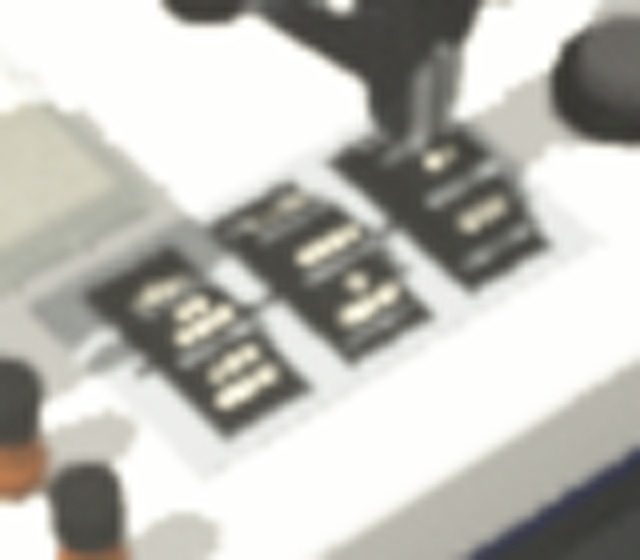

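The finger is on wheel c. The 1 dot is at (437,155) and the 2 at (482,213), and the tick line falls between them. The positive Fx suggests the wheel is just past the hump, so I'll push a little further and then lift.

Emit:
send_rows([
  [2,0,0.4,0,0,0],
  [2,0,0.2,0,0,0],
  [0,0,0,0,0,0],
])

```text
clock: 9.02
ee_pos: [0.5011, -0.023, 0.0895]
tcp_rot: [[0.997, -0.071, -0.001], [-0.071, -0.997, 0.0], [-0.001, 0.0, -1.0]]
contact_force: [-0.2, -1.4, 5.9]
opening: -0.0002
gripper_force: 2.6
```

Emit:
send_rows([
  [0,0,-10,0,0,0],
  [-31,0,-30,0,0,0],
  [-60,0,-30,0,0,0],
  [-60,0,0,0,0,0],
  [0,0,0,0,0,0],
])

```text
clock: 9.65
ee_pos: [0.3499, -0.0119, 0.1578]
tcp_rot: [[0.997, -0.071, -0.003], [-0.071, -0.997, 0.0], [-0.003, -0.0, -1.0]]
contact_force: [0.8, 0.5, 0.5]
opening: 0.0005
gripper_force: 0.0
```

```bash
python3 - <<'E'
from h import *
f=grab_frame("side")[:,:,::-1]; t=grab_frame("top")[:,:,::-1]
r=lambda i,k:cv2.resize(i,None,fx=k,fy=k,interpolation=cv2.INTER_CUBIC)
a=r(f[215:285,280:350],8);b=r(t[225:270,282:352],8)
o=np.zeros((560,800,3),np.uint8);o=np.vstack([r(f[225:275,280:350],8)[:,:],b[40:240]])
cv2.imwrite("pics/s2.png",o);print(o.shape)
E
```

```text
(600, 560, 3)
```

View pics/s2.png

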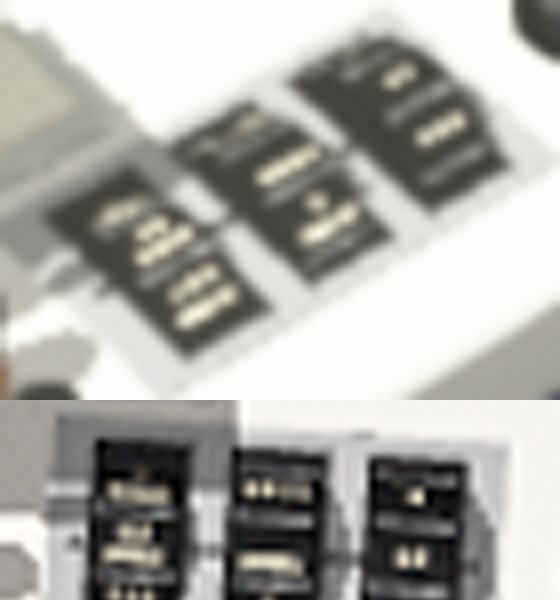

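Wheel c now rests on 2: two dots are centred on the ticks at lower-picture (412,557). Wheel b still shows 5 and a still shows 7. Next is wheel b.

Emit:
send_rows([
  [41,-15,0,0,0,0],
  [41,-15,0,0,0,0],
  [40,-16,30,0,0,0],
  [0,0,30,0,0,0],
  [0,0,4,0,0,0],
  [0,0,0,0,0,0],
  [0,0,0,0,0,0],
])

```text
clock: 10.62
ee_pos: [0.4805, 0.0245, 0.0946]
tcp_rot: [[0.997, -0.072, 0.001], [-0.072, -0.997, -0.0], [0.001, -0.0, -1.0]]
contact_force: [-0.7, 0.5, -0.5]
opening: -0.0
gripper_force: 0.0
```

Emit:
send_rows([
  [0,0,1,0,0,0],
  [0,0,1,0,0,0],
  [0,0,0,0,0,0],
])

```text
clock: 11.0
ee_pos: [0.48, 0.0246, 0.0918]
tcp_rot: [[0.997, -0.072, 0.0], [-0.072, -0.997, -0.0], [0.0, -0.0, -1.0]]
contact_force: [0.6, -0.0, 1.0]
opening: -0.0002
gripper_force: 0.0
```

Emit:
send_rows([
  [0,0,1,0,0,0],
  [0,0,0,0,0,0],
])

```text
clock: 11.25
ee_pos: [0.4798, 0.0246, 0.0905]
tcp_rot: [[0.997, -0.071, -0.0], [-0.071, -0.997, 0.0], [-0.0, 0.0, -1.0]]
contact_force: [-0.6, 0.1, -0.1]
opening: 0.0001
gripper_force: 0.0
```

Emit:
send_rows([
  [0,0,1,0,0,0],
  [0,0,0,0,0,0],
])

```text
clock: 11.5
ee_pos: [0.4799, 0.0246, 0.0895]
tcp_rot: [[0.997, -0.071, -0.0], [-0.071, -0.997, 0.0], [-0.0, 0.0, -1.0]]
contact_force: [-0.8, -0.4, 0.6]
opening: -0.0
gripper_force: 0.0
```

Emit:
send_rows([
  [-5,0,0,0,0,0],
  [0,0,1,0,0,0],
  [0,0,0,0,0,0],
])

```text
clock: 11.88
ee_pos: [0.4749, 0.025, 0.0885]
tcp_rot: [[0.997, -0.071, -0.0], [-0.071, -0.997, 0.0], [-0.0, -0.0, -1.0]]
contact_force: [0.1, 0.3, -1.1]
opening: 0.0001
gripper_force: 0.0
```

Emit:
send_rows([
  [0,0,1,0,0,0],
  [0,0,0,0,0,0],
])

```text
clock: 12.12
ee_pos: [0.4749, 0.025, 0.0875]
tcp_rot: [[0.997, -0.071, -0.0], [-0.071, -0.997, 0.0], [-0.0, 0.0, -1.0]]
contact_force: [-0.3, -0.6, -1.0]
opening: -0.0001
gripper_force: 0.0
```

Emit:
send_rows([
  [0,0,1,0,0,0],
  [0,0,0,0,0,0],
])

```text
clock: 12.38
ee_pos: [0.4749, 0.025, 0.0865]
tcp_rot: [[0.997, -0.071, -0.0], [-0.071, -0.997, 0.0], [-0.0, -0.0, -1.0]]
contact_force: [-0.6, 0.7, 0.1]
opening: -0.0004
gripper_force: 0.0
```

Emit:
send_rows([
  [0,0,1,0,0,0],
  [0,0,0,0,0,0],
])

```text
clock: 12.62
ee_pos: [0.4749, 0.025, 0.0856]
tcp_rot: [[0.997, -0.071, 0.0], [-0.071, -0.997, 0.0], [0.0, -0.0, -1.0]]
contact_force: [-1.3, -0.1, 4.2]
opening: 0.0
gripper_force: 2.0
```

Emit:
send_rows([
  [0,0,0.7,0,0,0],
  [1,0,0,0,0,0],
  [1,0,0,0,0,0],
])

```text
clock: 13.0
ee_pos: [0.4763, 0.0249, 0.0849]
tcp_rot: [[0.997, -0.071, -0.001], [-0.071, -0.997, 0.0], [-0.001, 0.0, -1.0]]
contact_force: [-3.7, -0.8, 7.3]
opening: -0.0001
gripper_force: 3.8
```

Emit:
send_rows([
  [2,0,0,0,0,0],
  [2,0,0,0,0,0],
  [2,0,0,0,0,0],
])

```text
clock: 13.38
ee_pos: [0.483, 0.0244, 0.085]
tcp_rot: [[0.997, -0.071, 0.0], [-0.071, -0.997, -0.0], [0.0, -0.0, -1.0]]
contact_force: [-0.4, -0.7, 7.5]
opening: -0.0001
gripper_force: 3.8
```

Emit:
send_rows([
  [2,0,0,0,0,0],
  [2,0,0,0,0,0],
  [2,0,0,0,0,0],
])

```text
clock: 13.75
ee_pos: [0.4894, 0.0239, 0.0851]
tcp_rot: [[0.997, -0.071, 0.001], [-0.071, -0.997, -0.0], [0.001, -0.0, -1.0]]
contact_force: [-0.5, 0.1, 6.9]
opening: -0.0002
gripper_force: 3.7
```

Emit:
send_rows([
  [2,0,0,0,0,0],
  [2,0,0,0,0,0],
  [2,0,0,0,0,0],
  [1,0,0,0,0,0],
])

```text
clock: 14.25
ee_pos: [0.4964, 0.0234, 0.0851]
tcp_rot: [[0.997, -0.071, 0.001], [-0.071, -0.997, -0.0], [0.001, -0.0, -1.0]]
contact_force: [-1.7, -0.7, 7.2]
opening: -0.0001
gripper_force: 3.4
```

Emit:
send_rows([
  [0,0,-6,0,0,0],
  [-11,0,0,0,0,0],
  [-11,0,0,0,0,0],
  [0,0,0,0,0,0],
  [0,0,3,0,0,0],
  [0,0,1,0,0,0],
  [0,0,0,0,0,0],
  [0,0,0,0,0,0],
])

```text
clock: 15.25
ee_pos: [0.474, 0.025, 0.0868]
tcp_rot: [[0.997, -0.071, 0.0], [-0.071, -0.997, 0.0], [0.0, -0.0, -1.0]]
contact_force: [-0.4, 0.8, -0.0]
opening: -0.0005
gripper_force: 0.0
```

Emit:
send_rows([
  [0,0,1.2,0,0,0],
  [0,0,0,0,0,0],
])

```text
clock: 15.5
ee_pos: [0.4741, 0.0251, 0.0857]
tcp_rot: [[0.997, -0.071, 0.0], [-0.071, -0.997, -0.0], [0.0, -0.0, -1.0]]
contact_force: [-0.0, -0.6, 3.4]
opening: 0.0003
gripper_force: 1.6
```

Emit:
send_rows([
  [0,0,0.8,0,0,0],
  [1,0,0,0,0,0],
  [1,0,0,0,0,0],
])

```text
clock: 15.88
ee_pos: [0.4752, 0.0249, 0.0848]
tcp_rot: [[0.997, -0.071, -0.001], [-0.071, -0.997, 0.0], [-0.001, 0.0, -1.0]]
contact_force: [-3.3, 0.8, 6.5]
opening: -0.0002
gripper_force: 3.6
```

Emit:
send_rows([
  [2,0,0,0,0,0],
  [2,0,0,0,0,0],
  [2,0,0,0,0,0],
  [2,0,0,0,0,0],
  [2,0,0,0,0,0],
])

```text
clock: 16.5
ee_pos: [0.4862, 0.0241, 0.0851]
tcp_rot: [[0.997, -0.071, 0.001], [-0.071, -0.997, -0.0], [0.001, -0.0, -1.0]]
contact_force: [0.0, -0.5, 7.7]
opening: -0.0005
gripper_force: 3.7
```

Emit:
send_rows([
  [2,0,0,0,0,0],
  [2,0,0,0,0,0],
  [2,0,0,0,0,0],
  [2,0,0,0,0,0],
  [2,0,0,0,0,0],
])

```text
clock: 17.12
ee_pos: [0.4961, 0.0234, 0.0851]
tcp_rot: [[0.997, -0.071, 0.0], [-0.071, -0.997, -0.0], [0.0, 0.0, -1.0]]
contact_force: [-2.4, -0.6, 6.2]
opening: -0.0003
gripper_force: 3.6
```

Emit:
send_rows([
  [0,0,-14,0,0,0],
  [1,-22,0,0,0,0],
  [1,-23,0,0,0,0],
  [0,0,6,0,0,0],
  [0,0,3,0,0,0],
  [0,0,0,0,0,0],
  [0,0,0,0,0,0],
])

```text
clock: 18.0
ee_pos: [0.501, 0.0678, 0.0899]
tcp_rot: [[0.997, -0.072, -0.0], [-0.072, -0.997, -0.0], [-0.0, 0.0, -1.0]]
contact_force: [0.4, -0.2, 0.0]
opening: 0.0003
gripper_force: 0.0
```

Emit:
send_rows([
  [0,0,1,0,0,0],
  [0,0,0,0,0,0],
])

```text
clock: 18.25
ee_pos: [0.5011, 0.0681, 0.0888]
tcp_rot: [[0.997, -0.072, -0.0], [-0.072, -0.997, 0.0], [-0.0, -0.0, -1.0]]
contact_force: [0.2, -0.1, 0.6]
opening: -0.0001
gripper_force: 0.0
```

Emit:
send_rows([
  [0,0,1,0,0,0],
  [0,0,0,0,0,0],
])

```text
clock: 18.5
ee_pos: [0.501, 0.0682, 0.0878]
tcp_rot: [[0.997, -0.071, -0.0], [-0.071, -0.997, -0.0], [-0.0, 0.0, -1.0]]
contact_force: [0.5, 0.5, 0.3]
opening: -0.0
gripper_force: 0.0
```

Emit:
send_rows([
  [0,0,1,0,0,0],
  [0,0,0,0,0,0],
])

```text
clock: 18.75
ee_pos: [0.501, 0.0682, 0.0868]
tcp_rot: [[0.997, -0.071, -0.0], [-0.071, -0.997, -0.0], [-0.0, 0.0, -1.0]]
contact_force: [0.8, -0.4, 0.4]
opening: -0.0
gripper_force: 0.0
```

Emit:
send_rows([
  [0,0,1,0,0,0],
  [0,0,0,0,0,0],
])

```text
clock: 19.0
ee_pos: [0.5011, 0.0682, 0.0858]
tcp_rot: [[0.997, -0.071, -0.0], [-0.071, -0.997, 0.0], [-0.0, -0.0, -1.0]]
contact_force: [0.2, 0.2, -0.3]
opening: 0.0004
gripper_force: 0.0
```

Emit:
send_rows([
  [0,0,1,0,0,0],
  [0,0,0,0,0,0],
])

```text
clock: 19.25
ee_pos: [0.501, 0.0682, 0.0848]
tcp_rot: [[0.997, -0.071, -0.0], [-0.071, -0.997, 0.0], [-0.0, 0.0, -1.0]]
contact_force: [-0.7, 0.1, -0.3]
opening: 0.0001
gripper_force: 0.0
```

Emit:
send_rows([
  [0,0,1,0,0,0],
  [0,0,0,0,0,0],
])

```text
clock: 19.5
ee_pos: [0.501, 0.0682, 0.0838]
tcp_rot: [[0.997, -0.071, -0.0], [-0.071, -0.997, -0.0], [-0.0, 0.0, -1.0]]
contact_force: [0.5, 0.2, 0.4]
opening: -0.0003
gripper_force: 0.0
```

Emit:
send_rows([
  [0,0,1,0,0,0],
  [0,0,0,0,0,0],
])

```text
clock: 19.75
ee_pos: [0.5011, 0.0682, 0.0828]
tcp_rot: [[0.997, -0.071, -0.0], [-0.071, -0.997, -0.0], [-0.0, 0.0, -1.0]]
contact_force: [0.5, -0.2, 0.3]
opening: -0.0001
gripper_force: 0.0
```

Emit:
send_rows([
  [0,0,1,0,0,0],
  [0,0,0,0,0,0],
])

```text
clock: 20.0
ee_pos: [0.5012, 0.0682, 0.0819]
tcp_rot: [[0.997, -0.072, 0.0], [-0.072, -0.997, 0.0], [0.0, -0.0, -1.0]]
contact_force: [-0.2, 0.5, 3.4]
opening: 0.0001
gripper_force: 1.9
```

Emit:
send_rows([
  [0,0,0.8,0,0,0],
  [-1,0,0,0,0,0],
  [-1,0,0,0,0,0],
])

```text
clock: 20.38
ee_pos: [0.5002, 0.0684, 0.0814]
tcp_rot: [[0.997, -0.071, 0.002], [-0.071, -0.997, 0.0], [0.002, -0.0, -1.0]]
contact_force: [4.0, -0.5, 6.0]
opening: -0.0
gripper_force: 3.0
```

Emit:
send_rows([
  [-2,0,0,0,0,0],
  [-2,0,0,0,0,0],
  [-2,0,0,0,0,0],
  [-2,0,0,0,0,0],
])

```text
clock: 20.88
ee_pos: [0.4917, 0.069, 0.0814]
tcp_rot: [[0.997, -0.071, 0.001], [-0.071, -0.997, 0.0], [0.001, -0.0, -1.0]]
contact_force: [0.7, -0.8, 6.4]
opening: 0.0
gripper_force: 3.4
```

Emit:
send_rows([
  [-2,0,0,0,0,0],
  [-2,0,0,0,0,0],
  [-2,0,0,0,0,0],
  [-2,0,0,0,0,0],
  [-2,0,0,0,0,0],
  [-2,0,0,0,0,0],
])

```text
clock: 21.62
ee_pos: [0.4793, 0.0698, 0.0812]
tcp_rot: [[0.997, -0.072, 0.001], [-0.072, -0.997, 0.0], [0.001, -0.0, -1.0]]
contact_force: [2.3, 0.2, 5.8]
opening: -0.0001
gripper_force: 2.9
```

Emit:
send_rows([
  [0,0,-6,0,0,0],
  [11,0,0,0,0,0],
  [11,0,0,0,0,0],
  [0,0,0,0,0,0],
  [0,0,3,0,0,0],
  [0,0,1,0,0,0],
  [0,0,0,0,0,0],
  [0,0,1.2,0,0,0],
  [0,0,0,0,0,0],
])

```text
clock: 22.75
ee_pos: [0.5011, 0.0682, 0.0819]
tcp_rot: [[0.997, -0.071, 0.0], [-0.071, -0.997, 0.0], [0.0, -0.0, -1.0]]
contact_force: [-0.7, -0.4, 3.0]
opening: -0.0
gripper_force: 1.8
```

Emit:
send_rows([
  [0,0,0.8,0,0,0],
  [-1,0,0.2,0,0,0],
  [-1,0,0,0,0,0],
])

```text
clock: 23.12
ee_pos: [0.5002, 0.0684, 0.0813]
tcp_rot: [[0.997, -0.071, 0.002], [-0.071, -0.997, 0.0], [0.002, -0.0, -1.0]]
contact_force: [3.2, -1.7, 6.6]
opening: -0.0001
gripper_force: 3.3
```

Emit:
send_rows([
  [-2,0,0,0,0,0],
  [-2,0,0,0,0,0],
  [-2,0,0,0,0,0],
  [-2,0,0,0,0,0],
])

```text
clock: 23.62
ee_pos: [0.4918, 0.069, 0.0812]
tcp_rot: [[0.997, -0.071, 0.002], [-0.071, -0.997, 0.0], [0.002, -0.0, -1.0]]
contact_force: [0.5, -0.5, 8.7]
opening: 0.0
gripper_force: 3.6
```

Emit:
send_rows([
  [-2,0,0,0,0,0],
  [-2,0,0,0,0,0],
  [-2,0,0,0,0,0],
  [-2,0,0,0,0,0],
  [-2,0,0,0,0,0],
  [-2,0,0,0,0,0],
])

```text
clock: 24.38
ee_pos: [0.4792, 0.0698, 0.081]
tcp_rot: [[0.997, -0.071, 0.0], [-0.071, -0.997, 0.0], [0.0, -0.0, -1.0]]
contact_force: [1.6, 1.3, 6.4]
opening: 0.0001
gripper_force: 3.2
```

Emit:
send_rows([
  [0,0,-6,0,0,0],
  [11,0,0,0,0,0],
  [11,0,0,0,0,0],
  [0,0,0,0,0,0],
  [0,0,3,0,0,0],
  [0,0,1,0,0,0],
  [0,0,0,0,0,0],
  [0,0,1,0,0,0],
  [0,0,0,0,0,0],
])

```text
clock: 25.5
ee_pos: [0.501, 0.0682, 0.0819]
tcp_rot: [[0.997, -0.071, 0.0], [-0.071, -0.997, 0.0], [0.0, -0.0, -1.0]]
contact_force: [0.0, -0.1, 4.6]
opening: 0.0001
gripper_force: 1.9
```

Third stroke, then back off and look.

Emit:
send_rows([
  [0,0,0.8,0,0,0],
  [-1,0,0.2,0,0,0],
  [-1,0,0,0,0,0],
])

```text
clock: 25.88
ee_pos: [0.5002, 0.0684, 0.0813]
tcp_rot: [[0.997, -0.071, 0.002], [-0.071, -0.997, 0.0], [0.002, -0.0, -1.0]]
contact_force: [3.8, 0.3, 6.8]
opening: -0.0002
gripper_force: 3.3
```

Emit:
send_rows([
  [-2,0,0,0,0,0],
  [-2,0,0,0,0,0],
  [-2,0,0,0,0,0],
  [-2,0,0,0,0,0],
])

```text
clock: 26.38
ee_pos: [0.4918, 0.069, 0.0812]
tcp_rot: [[0.997, -0.071, 0.002], [-0.071, -0.997, 0.0], [0.002, -0.0, -1.0]]
contact_force: [0.8, -0.3, 7.3]
opening: 0.0001
gripper_force: 3.6
```

Emit:
send_rows([
  [-2,0,0,0,0,0],
  [-2,0,0,0,0,0],
  [-2,0,0,0,0,0],
  [-2,0,0,0,0,0],
  [-2,0,0,0,0,0],
  [-2,0,0,0,0,0],
])

```text
clock: 27.12
ee_pos: [0.4792, 0.0699, 0.0811]
tcp_rot: [[0.997, -0.071, 0.0], [-0.071, -0.997, 0.0], [0.0, -0.0, -1.0]]
contact_force: [1.4, -0.5, 7.6]
opening: -0.0002
gripper_force: 3.2
```

Emit:
send_rows([
  [0,0,-10,0,0,0],
  [0,0,-60,0,0,0],
  [-40,40,0,0,0,0],
  [-45,40,0,0,0,0],
  [-45,40,0,0,0,0],
  [0,0,0,0,0,0],
  [0,0,0,0,0,0],
])

```text
clock: 28.0
ee_pos: [0.3417, -0.0409, 0.1514]
tcp_rot: [[0.997, -0.073, 0.002], [-0.073, -0.997, -0.0], [0.002, 0.0, -1.0]]
contact_force: [0.8, 0.9, 0.2]
opening: -0.0001
gripper_force: 0.0
```

```bash
python3 - <<'E'
from h import *
f=grab_frame("side")[:,:,::-1]; t=grab_frame("top")[:,:,::-1]
r=lambda i,k:cv2.resize(i,None,fx=k,fy=k,interpolation=cv2.INTER_CUBIC)
o=np.vstack([r(f[230:270,282:352],8),r(t[231:266,282:352],8)])
cv2.imwrite("pics/s3.png",o)
E
```

```text
(no output)
```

View pics/s3.png

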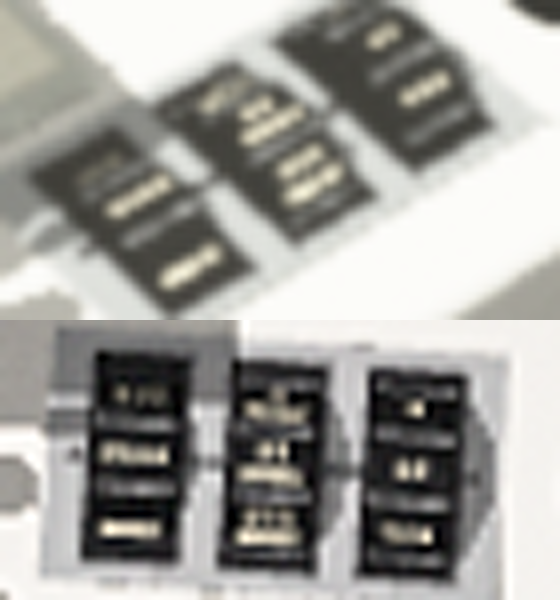

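The code is set: wheel a shows four dots at (133,455), b shows bar and two dots at (270,465), and c shows two dots at (412,470), all centred between the ticks. Now the load key.

Emit:
send_rows([
  [0,0,0,0,0,0],
  [35,11,0,0,0,0],
  [35,11,0,0,0,0],
  [35,11,0,0,0,0],
  [35,11,0,0,0,0],
  [0,0,25,0,0,0],
  [0,0,25,0,0,0],
  [0,0,5,0,0,0],
  [0,0,0,0,0,0],
  [0,0,0,0,0,0],
])

```text
clock: 29.35
ee_pos: [0.478, -0.0945, 0.0966]
tcp_rot: [[0.997, -0.071, 0.001], [-0.071, -0.997, -0.0], [0.001, 0.0, -1.0]]
contact_force: [-0.4, -0.8, -0.6]
opening: -0.0
gripper_force: 0.0
```

Emit:
send_rows([
  [0,0,2,0,0,0],
  [0,0,2,0,0,0],
  [0,0,2,0,0,0],
  [0,0,0,0,0,0],
])

```text
clock: 29.85
ee_pos: [0.4776, -0.0946, 0.0898]
tcp_rot: [[0.997, -0.072, 0.0], [-0.072, -0.997, -0.0], [0.0, 0.0, -1.0]]
contact_force: [0.6, -0.1, 3.1]
opening: -0.0
gripper_force: 1.3
```

Emit:
send_rows([
  [0,0,2,0,0,0],
  [0,0,2,0,0,0],
  [0,0,0,0,0,0],
])

```text
clock: 30.22
ee_pos: [0.4776, -0.0946, 0.086]
tcp_rot: [[0.997, -0.071, 0.0], [-0.071, -0.997, -0.0], [0.0, 0.0, -1.0]]
contact_force: [-0.3, -0.5, 9.3]
opening: -0.0001
gripper_force: 4.1
```

Emit:
send_rows([
  [0,0,0.5,0,0,0],
  [0,0,0,0,0,0],
  [0,0,0,0,0,0],
])

```text
clock: 30.6
ee_pos: [0.4776, -0.0946, 0.0858]
tcp_rot: [[0.997, -0.071, 0.001], [-0.071, -0.997, -0.0], [0.001, 0.0, -1.0]]
contact_force: [-1.7, 1.2, 17.0]
opening: 0.0002
gripper_force: 8.6
```

Emit:
send_rows([
  [0,0,-15,0,0,0],
  [0,0,-40,0,0,0],
  [0,0,-40,0,0,0],
  [-30,0,0,0,0,0],
  [0,0,0,0,0,0],
  [0,0,0,0,0,0],
  [0,0,0,0,0,0],
])

```text
clock: 31.48
ee_pos: [0.4479, -0.0925, 0.1802]
tcp_rot: [[0.997, -0.071, -0.0], [-0.071, -0.997, 0.0], [-0.0, -0.0, -1.0]]
contact_force: [-0.2, 0.6, -0.2]
opening: -0.0
gripper_force: 0.0
```

```bash
python3 - <<'E'
from h import *
f=grab_frame("side")[:,:,::-1]; t=grab_frame("top")[:,:,::-1]
r=lambda i,k:cv2.resize(i,None,fx=k,fy=k,interpolation=cv2.INTER_CUBIC)
cv2.imwrite("pics/s4.png",np.vstack([r(f[205:275,265:375],5),r(t[220:270,265:375],5)]))
E
```

```text
(no output)
```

View pics/s4.png

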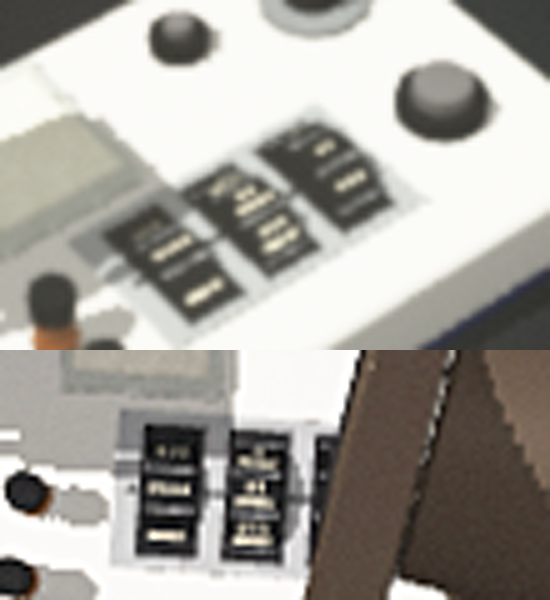

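The wheels still read 4-7-2 in the side view, and the load key is up again at (443,95). The press was solid, bottoming out at 17 N.

```bash
python3 -c "
from station import *
print(close_job())"
```

```text
the job is handed in; nothing more can be done
None
```

The wheels read 4-7-2 and the load key was pressed fully down and came up again; the job was handed in at about 31.6 s on the robot's clock, and no verdict was returned.

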